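# Register a drawer-front rail in the drill jig

## Robot

A 7-joint arm with a two-finger parallel gripper is mounted at the origin on a cart in front of the work surface, level with it; the furniture and walls round the work are solid. World frame = base frame: x ahead of the robot, y to its left, z up, the work surface at z = 0. Lengths are in mm, angles in rad, forces in N, time in s.
With the tool pointing down it reaches from about 400 to 875 mm from the base axis. Payload 4.4 kg.
Tool frame: the origin (TCP) lies at the very end of the fingers, on their centre line; the grasp point (between the pads) lies 19 mm behind it; z points along the fingers, y is the line along which they close (so a half turn about z gives the same grasp; the last joint's range is limited). The gripper opens to 85 mm and grips with 20 to 120 N. Pads are 22 mm wide; open, the fingers measure 114 mm over their backs; the gripper's body (76 mm by 85 mm) begins 54 mm behind the grasp point. The pads swing forward as they close: fully open they stand 13 mm farther back than shut.
Start: joints at [-1.316, 0.628, 0.038, 1.517, -0.027, 0.996, -0.02], TCP at [204.938, 616.862, 231.313] pointing down, gripper open.
Joint ranges: [-3.06, 3.06], [-0.37, 2.12], [-1.25, 1.32], [0.18, 2.47], [-1.1, 4.24], [0.23, 1.98], [-2.94, 2.94]. Speed limits (rad/s): [2.57, 2.57, 3.14, 3.14, 3.14, 3.14, 3.14].

## Interface

Orientations are given as [roll, pitch, yaw] about the fixed x, y, z axes, in that order (R = Rz(yaw) Ry(pitch) Rx(roll)).
In Python, from cell import ctrl gives the robot as it stands.
- The arm moves only by the tool jog_arm, never from a script. Its argument "plan" is a list of rows, each an object of numbers: "tx", "ty", "tz": the shift along the tool's x, y, z as a fraction of full scale; "wx", "wy", "wz": the turn, a rotation vector about the tool's x, y, z as a fraction of full scale; "claw": the closure, from 0 (fully open) to 1 (shut). In form: [{"tx": .., "ty": .., "tz": .., "wx": .., "wy": .., "wz": .., "claw": ..}, ...]. A call has 1 to 12 rows; each row is the pose to reach, as a shift and turn from the pose commanded when the call began, along the tool's axes at that moment; what a row does not reach only later rows make up. Full scale, the value 1, is 300 mm for a shift and 90 degrees for a turn. A row lasts 1/10 s, in which the tool goes at most 50 mm and 8.59 degrees, less where a joint would pass 70% of its speed; a pose out of reach is approached as far as the arm can. A call with a number of a shift or a turn outside -1 to 1 is refused whole. A call with a gripper value outside its range is refused whole. The fingers move at their own pace and stop on an object; the grip force is fixed at half the most. Time passes only in rows, so rows that repeat a pose let the fingers close. It gives the time, the measured TCP pose, the force, the opening and the grip force at its end, in the units of the state.
- ctrl.read_state(): the state, without advancing time (a new reading comes with each control period).
- ctrl.get_image(name): name is "scene" or "top"; returns a dict with "img" (480x640x3 uint8, red, green, blue), "depth" (480x640 float32, mm along the optical axis (not along the pixel's ray), 0 where there is no reading), "fx", "fy", "cx", "cy" (pixels), "position" and "orientation" of the camera in the world. Camera axes: x right, y down, z forward; pixel columns grow to the right and rows downward; lengths in mm; the calibration is good to about 2 mm. A picture is of the moment at which its call begins.
- ctrl.finish_job(): hands the job in; it is judged then, once.
Trained networks look in a picture, given as the dict that the camera call returned (one of the last four; its "shot" number tells which), for a name from the list of things; names that differ only in an ending like _2 or _b are one class to them, and where a whole thing is asked for, a point or a joint stands for the part that bears it (a point fixed in the world has none). Each returns a list of dicts, best first, with "score" (0 to 1); they miss things now and then, are a little off and sometimes report something else, mostly with a low value. They report only what shows in the picture. A call takes as long as a camera call.
- ctrl.trace(picture, thing): "pixels" (480x640 bool, what is visible of it) and "extent" ([centre column, centre row, width, height] in pixels, round what is visible of it).
The state is a dict: "clock": time; "qpos": joint angles; "qd": joint speeds; "tau": joint torques, N m; "eef_pos": TCP position; "tool_rot": TCP orientation; "force": force on the tool from outside, world axes, zero at the start; "torque": the same for the moment, N m; "width": finger opening in mm; "gripper_force": force on a finger pad.
Only numpy, scipy, OpenCV 4.12 (cv2) and the standard library are available. Lean on these libraries where they do the work, as an engineer would, in place of code of your own. Each camera call takes 0.05 s, during which the arm holds its last target. There are 200 camera calls.

## Task

The small wooden rail standing on edge in the grey stand is to be drilled for a new drawer pull. Take it out, lay it down flat on the bare worktop and let go; then take it again as it lies, load it flat on the bed of the drill jig and slide it in under the blue guide bar until its long edge is fully home against the back fence and its end fully home against the end stop. Leave it there, square and flat, and leave the tin, the bowl and the tape measure where they are.

Things in the scene. Friction and masses are not known exactly. Their poses are not given: they have to be found in the camera images.
- rail: Loose light-wood bar, 120 mm long (y), 46 mm wide (z), 18 mm thick (x), about 0.12 kg, black crosses on both large faces; faces and ends are alike, any may be up or foremost. Starts on a long edge in the stand; origin: middle of that edge, z up. Flat, its x is vertical. On edge on the worktop it stays standing; a push near its top tips it over
- rail_center (a point): The centre of the rail's volume: 9 mm above the support when it lies flat, 23 mm when it stands on edge. Axes as the rail's
- stand: Grey plastic stand, fixed: base 90 x 110 x 6 mm, two upright cheeks 100 mm long, 10 mm thick, tops 24 mm above the worktop. Slot between them 22 mm wide, along its y, open above and at both ends. The rail stands in it with its top edge 52 mm above the worktop: its upper 28 mm is free to grip across its thickness. Origin: underside centre; z up
- jig: Drill jig, fixed. Origin on the worktop, z up; fence on its +x side, end stop at its -y side, other sides open. Plywood bed 20 mm high, x -80 to +75, y -95 to +95 mm. Aluminium fence: face at x = +58, y -85 to +40 mm, 26 mm above the bed. Aluminium end stop: face at y = -73, x +11 to +63 mm, 22 mm above the bed
- jig_corner (a point): Corner where the planes of the fence face and the end-stop face meet at the bed's surface: x = +58, y = -73, z = +20 mm of the jig; axes as the jig's. Fully home, the rail lies flat with its length along y and its centre at x = -23, y = +60, z = +9 mm of this point
- jig_guide (a point): Middle of the lower free edge of the blue guide bar (two brass bushes) on the fence, at x = +39, y = -13, z = +46 mm of the jig. The bar overhangs the bed from there to the fence, y -56 to +30 mm of the jig; underside 26 mm above the bed (a flat rail slides under with 8 mm to spare), top 36 mm above the bed
- tin: Bystander: white round food tin with a red tomato label, 75 mm across, 58 mm high, right of the jig; origin underside centre. Between jig and tin the worktop is always bare (x 0.37 to 0.56 m, y -0.24 to -0.08 m), room enough to lay the rail down
- bowl: Bystander: small white bowl, 114 mm across, 47 mm high; origin underside centre
- tape_measure: Bystander: black and turquoise tape measure standing up, 32 x 84 x 66 mm high; origin underside centre

How it is judged:
By the outcome, as a careful person would: the job done as asked, in the order asked, and still so for the second after the job is handed in, with the robot touching nothing.
It also fails if it takes over 72 s, if anything falls off the work surface, if the arm or the gripper's body presses on something with over 40 N, if the wrist force passes 120 N, or if a joint passes its speed limit or range.

## Working session

There is one attempt and no reset: what is moved stays moved. The work goes in short steps, Python scripts to look and compute and a tool call to move; the robot and the scene stay as the last step left them, time stands still between calls to the robot, and variables do not carry over. Pictures are saved under pics/ and viewed, at most 10 in all, crops included, and the job is handed in when it is done.

Besides the shell and the picture viewer there is one more tool, called after "Request:" by a JSON object that holds its "fn" and its "kwargs". jog_arm: Moves the arm, as the interface text tells. Shift numbers are shares of 300 mm and turn numbers shares of 90 degrees, none past 1 either way. Its arguments: {"type":"object","properties":{"plan":{"type":"array"}},"required":["plan"]}

```bash
mkdir -p pics; cat > h.py <<'E'
import numpy as np, cv2
from cell import ctrl
from scipy.spatial.transform import Rotation as R
def camR(p):
    o=np.array(p["orientation"],float)
    return o if o.shape==(3,3) else R.from_euler('xyz',o).as_matrix()
def cloud(p):
    d=p["depth"]; v,u=np.mgrid[0:480,0:640]
    c=np.stack([(u-p["cx"])*d/p["fx"],(v-p["cy"])*d/p["fy"],d],-1)
    return c@camR(p).T+np.array(p["position"])
def save(p,n): cv2.imwrite(f"pics/{n}.png",p["img"][:,:,::-1])
E
python3 - <<'E'
from h import *
s=ctrl.read_state(); print({k:np.round(s[k],3) for k in s})
for n in("top","scene"):
    p=ctrl.get_image(n); save(p,n+"0"); P=cloud(p); print(n,p["position"],p["orientation"],p["fx"])
    for t in("rail","stand","jig","jig_guide","tin","bowl","tape_measure"):
        r=ctrl.trace(p,t)
        for q in r[:2]:
            m=q["pixels"]&(p["depth"]>0); X=P[m]
            if len(X)==0: continue
            zt=np.percentile(X[:,2],95); T=X[X[:,2]>zt-6]
            rect=cv2.minAreaRect(T[:,:2].astype(np.float32))
            print(t,round(q["score"],2),np.round(q["extent"]),"ztop",round(zt,1),"lo",np.percentile(X,2,0).round(),"hi",np.percentile(X,98,0).round(),"rect",np.round(rect[0],1),np.round(rect[1],1),round(rect[2],1))
E
```

```text
{'clock': np.float64(0.0), 'qpos': array([-1.316,  0.629,  0.038,  1.518, -0.027,  0.996, -0.02 ]), 'qd': array([ 0.001, -0.001,  0.   , -0.001, -0.   , -0.   , -0.001]), 'tau': array([-0.0000e+00, -5.6340e+01,  1.2260e+00, -1.9344e+01,  1.1000e-02,
        1.0000e-02,  0.0000e+00]), 'eef_pos': array([204.743, 616.254, 230.395]), 'tool_rot': array([-3.14 ,  0.   ,  2.821]), 'force': array([-1.09 , -0.304,  1.078]), 'torque': array([-0.005,  0.019, -0.029]), 'gripper_force': np.float64(0.0), 'width': np.float64(85.085)}
top [ 104.34069576  343.36675885 1765.84254134] [-2.83210571  0.0040678  -2.07693752] 579.781528737292
rail 0.55 [281. 316.  25.  32.] ztop 58.7 lo [388. 263.  21.] hi [440. 364.  60.] rect [414. 316.] [ 16.8 113.7] 24.8
stand 0.73 [283. 317.  34.  35.] ztop 58.6 lo [386. 262.  14.] hi [441. 365.  60.] rect [414.1 313.8] [ 17.7 117.3] 23.3
stand 0.65 [281. 318.  44.  46.] ztop 28.3 lo [359. 262.  -1.] hi [466. 378.  31.] rect [412.1 322. ] [ 42.  100.8] 25.9
jig 0.6 [321. 271.  63.  66.] ztop 56.3 lo [403.  46.  11.] hi [566. 235.  60.] rect [536.3 100.4] [122.4  36.2]
[... 1243 characters left out ...]
57.0 lo [396.  35.   5.] hi [553. 233.  59.] rect [537.6 110.5] [87.2 33.8] 73.6
jig_guide 0.88 [291. 263.  70.  50.] ztop 57.0 lo [396.  35.   5.] hi [551. 234.  59.] rect [537.2 110.3] [86.9 33.2] 73.4
tin 0.97 [401. 371.  36.  52.] ztop 58.1 lo [ 413. -362.    3.] hi [ 484. -294.   59.] rect [ 449.6 -325.2] [74.4 75.3] 81.3
bowl 0.81 [364. 239.  20.  24.] ztop 46.3 lo [664.  34.  14.] hi [717. 128.  47.] rect [681.4  87.7] [100.7  30.7] 71.5
tape_measure 0.57 [224. 206.  13.  29.] ztop 66.0 lo [460. 482.   2.] hi [536. 656.  68.] rect [479.  527.3] [41.1 26.1] 74.8
tape_measure 0.52 [291. 265.  72.  49.] ztop 57.0 lo [395.  35.   4.] hi [553. 233.  59.] rect [537.7 110.5] [87.3 34. ] 73.4
```

View crops.

```bash
python3 - <<'E'
from h import *
a=cv2.imread("pics/top0.png")[160:380,180:380]; b=cv2.imread("pics/scene0.png")[180:440,150:450]
a=cv2.resize(a,(400,440),interpolation=2); b=cv2.resize(b,(400,347),interpolation=2)
c=np.zeros((440,800,3),np.uint8); c[:,:400]=a; c[:347,400:]=b; cv2.imwrite("pics/c0.png",c)
# fit jig from the clouds
for n in("top","scene"):
    p=ctrl.get_image(n);P=cloud(p);q=ctrl.trace(p,"jig")[0];X=P[q["pixels"]&(p["depth"]>0)]
    m=(X[:,2]>51)&(X[:,2]<62); r=cv2.minAreaRect(X[m][:,:2].astype(np.float32)); print(n,r)
    hsv=cv2.cvtColor(p["img"],cv2.COLOR_RGB2HSV); bl=q["pixels"]&(hsv[...,0]>95)&(hsv[...,0]<130)&(hsv[...,1]>100)&(P[...,2]>50)
    r=cv2.minAreaRect(P[bl][:,:2].astype(np.float32)); print("blue",bl.sum(),r,np.median(P[bl][:,2]))
    m=(X[:,2]>14)&(X[:,2]<26); r=cv2.minAreaRect(X[m][:,:2].astype(np.float32)); print("bed",r,np.median(X[m][:,2]))
E
```

```text
Traceback (most recent call last):
IndexError: list index out of range
```

View pics/c0.png

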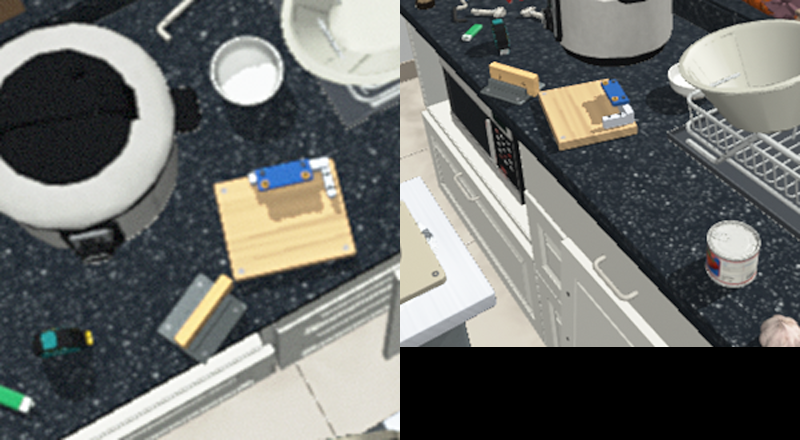

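The picture shows the rail upright in the grey stand (crop 205,315), left of the jig. The blue guide is on the jig's far-right corner (crop 283,175), and the tin is well to the right (crop 733,250).

```bash
cat >> h.py <<'E'
def toolR(yaw,tilt=0): return R.from_euler('xyz',[np.pi,0,np.radians(yaw)])
def go(x,y,z,yaw,frm=None):
    "fractions from the measured pose (or frm=(x,y,z,yaw)) to a world target, tool down"
    s=ctrl.read_state()
    p0,R0=(np.array(s["eef_pos"]),R.from_euler('xyz',s["tool_rot"])) if frm is None else (np.array(frm[:3]),toolR(frm[3]))
    d=R0.inv().apply(np.array([x,y,z])-p0)/300; w=(R0.inv()*toolR(yaw)).as_rotvec(degrees=True)/90
    print("t",d.round(4),"w",w.round(4))
def jigfit():
    for n in("top","scene"):
        p=ctrl.get_image(n);P=cloud(p)
        hsv=cv2.cvtColor(p["img"],cv2.COLOR_RGB2HSV); z=P[...,2]
        box=(P[...,0]>380)&(P[...,0]<600)&(P[...,1]>20)&(P[...,1]<250)&(p["depth"]>0)
        bl=box&(hsv[...,0]>100)&(hsv[...,0]<125)&(hsv[...,1]>120)&(z>45)
        wd=box&(hsv[...,0]>8)&(hsv[...,0]<28)&(hsv[...,1]>60)&(z>12)&(z<32)
        for t,m in(("blue",bl),("bed",wd)):
            if m.sum()>5: print(n,t,m.sum(),np.round(np.median(z[m]),1),[np.round(a,1) for a in cv2.minAreaRect(P[m][:,:2].astype(np.float32))],P[m][:,:2].mean(0).round(1))
E
python3 - <<'E'
from h import *
jigfit(); go(414.2,314.5,100,114.8)
p=ctrl.get_image("top");P=cloud(p);m=(P[...,2]>100)&(P[...,0]>300)&(P[...,0]<1000)&(abs(P[...,1])<700)
print("tall",[ (x,y,int(P[...,2][m&(abs(P[...,0]-x)<50)&(abs(P[...,1]-y)<50)].max(initial=0))) for x in range(350,900,100) for y in range(-250,600,100)])
E
```

```text
top blue 226 56.1 [array([539.8, 109.8]), array([82.8, 35.7]), np.float64(74.4)] [541.  109.3]
top bed 2508 20.6 [array([486., 138.]), array([190.5, 157.2]), np.float64(73.6)] [477.7 145.5]
scene blue 193 57.1 [array([537.8, 109. ]), array([86.4, 33.8]), np.float64(72.7)] [536.4 102.4]
scene bed 1993 21.1 [array([485.2, 140.8]), array([198.8, 155.2]), np.float64(74.4)] [469.5 134.4]
t [-0.9797 -0.7364  0.4377] w [ 0.     -0.      0.5202]
tall [(350, -250, 0), (350, -150, 0), (350, -50, 0), (350, 50, 0), (350, 150, 0), (350, 250, 0), (350, 350, 0), (350, 450, 0), (350, 550, 0), (450, -250, 0), (450, -150, 0), (450, -50, 0), (450, 50, 0), (450, 150, 0), (450, 250, 0), (450, 350, 0), (450, 450, 0), (450, 550, 0), (550, -250, 224), (550, -150, 204), (550, -50, 174), (550, 50, 0), (550, 150, 0), (550, 250, 247), (550, 350, 253), (550, 450, 251), (550, 550, 0), (650, -250, 249), (650, -150, 161), (650, -50, 164), (650, 50, 180), (650, 150, 211), (650, 250, 319), (650, 350, 325), (650, 450, 323), (650, 550, 240), (750, -250, 252), (750, -150, 251), (750, -50, 223), (750, 50, 186), (750, 150, 0), (750, 250, 317), (750, 350, 327), (750, 450, 325), (750, 550, 242), (850, -250, 159), (850, -150, 121), (850, -50, 120), (850, 50, 0), (850, 150, 0), (850, 250, 865), (850, 350, 871), (850, 450, 869), (850, 550, 0)]
```

Request:
{"fn": "jog_arm", "kwargs": {"plan": [{"tx":-0.98,"ty":-0.736,"tz":0.438,"wz":0.52,"claw":0},{"tx":-0.98,"ty":-0.736,"tz":0.438,"wz":0.52,"claw":0},{"tx":-0.98,"ty":-0.736,"tz":0.438,"wz":0.52,"claw":0},{"tx":-0.98,"ty":-0.736,"tz":0.438,"wz":0.52,"claw":0},{"tx":-0.98,"ty":-0.736,"tz":0.438,"wz":0.52,"claw":0},{"tx":-0.98,"ty":-0.736,"tz":0.438,"wz":0.52,"claw":0},{"tx":-0.98,"ty":-0.736,"tz":0.438,"wz":0.52,"claw":0},{"tx":-0.98,"ty":-0.736,"tz":0.438,"wz":0.52,"claw":0},{"tx":-0.98,"ty":-0.736,"tz":0.438,"wz":0.52,"claw":0},{"tx":-0.98,"ty":-0.736,"tz":0.438,"wz":0.52,"claw":0},{"tx":-0.98,"ty":-0.736,"tz":0.438,"wz":0.52,"claw":0}]}}

```text
invalid input at $.plan[0]: expected keys tx, ty, tz, wx, wy, wz, claw
```

```bash
python3 - <<'E'
from h import *
s=ctrl.read_state();print(s["clock"],s["eef_pos"],np.degrees(s["tool_rot"]),s["qpos"])
go(414.2,314.5,29,114.8)
E
```

```text
1.05 [204.91470817 616.87294855 231.32783931] [ 1.79997908e+02 -3.29603239e-03  1.61618871e+02] [-1.3158287   0.62837728  0.03849954  1.51740095 -0.02702283  0.996295
 -0.02000653]
t [-0.9799 -0.7365  0.6743] w [ 0.     -0.      0.5202]
```

Request:
{"fn": "jog_arm", "kwargs": {"plan": [{"tx":-0.98,"ty":-0.736,"tz":0.438,"wx":0,"wy":0,"wz":0.52,"claw":0},{"tx":-0.98,"ty":-0.736,"tz":0.438,"wx":0,"wy":0,"wz":0.52,"claw":0},{"tx":-0.98,"ty":-0.736,"tz":0.438,"wx":0,"wy":0,"wz":0.52,"claw":0},{"tx":-0.98,"ty":-0.736,"tz":0.438,"wx":0,"wy":0,"wz":0.52,"claw":0},{"tx":-0.98,"ty":-0.736,"tz":0.438,"wx":0,"wy":0,"wz":0.52,"claw":0},{"tx":-0.98,"ty":-0.736,"tz":0.438,"wx":0,"wy":0,"wz":0.52,"claw":0},{"tx":-0.98,"ty":-0.736,"tz":0.438,"wx":0,"wy":0,"wz":0.52,"claw":0},{"tx":-0.98,"ty":-0.736,"tz":0.438,"wx":0,"wy":0,"wz":0.52,"claw":0},{"tx":-0.98,"ty":-0.736,"tz":0.438,"wx":0,"wy":0,"wz":0.52,"claw":0},{"tx":-0.98,"ty":-0.736,"tz":0.438,"wx":0,"wy":0,"wz":0.52,"claw":0},{"tx":-0.98,"ty":-0.736,"tz":0.438,"wx":0,"wy":0,"wz":0.52,"claw":0}]}}

```text
clock: 2.15
eef_pos: [413.8, 316.2, 100.2]
tool_rot: [3.141, -0.001, 2.006]
force: [0.4, 0.3, 0.2]
width: 85.4
gripper_force: 0.0
```

```bash
python3 - <<'E'
from h import *
s=ctrl.read_state();print(s["clock"],s["eef_pos"],np.degrees(s["tool_rot"]),s["qpos"])
go(414.2,314.5,29,114.8)
E
```

```text
2.15 [413.80388723 316.17016918 100.19549823] [ 1.79968517e+02 -7.46502033e-02  1.14917246e+02] [-0.82042588  0.64917156  0.1722581   1.99744016 -0.21575495  0.51123741
 -0.05904756]
t [-0.0059 -0.0013  0.2373] w [ 0.0003 -0.0008  0.0013]
```

Request:
{"fn": "jog_arm", "kwargs": {"plan": [{"tx":0,"ty":0,"tz":0.12,"wx":0,"wy":0,"wz":0,"claw":0},{"tx":0,"ty":0,"tz":0.2,"wx":0,"wy":0,"wz":0,"claw":0},{"tx":0,"ty":0,"tz":0.235,"wx":0,"wy":0,"wz":0,"claw":0.2},{"tx":0,"ty":0,"tz":0.235,"wx":0,"wy":0,"wz":0,"claw":0.4},{"tx":0,"ty":0,"tz":0.235,"wx":0,"wy":0,"wz":0,"claw":0.6},{"tx":0,"ty":0,"tz":0.235,"wx":0,"wy":0,"wz":0,"claw":0.7},{"tx":0,"ty":0,"tz":0.235,"wx":0,"wy":0,"wz":0,"claw":0.8},{"tx":0,"ty":0,"tz":0.235,"wx":0,"wy":0,"wz":0,"claw":1},{"tx":0,"ty":0,"tz":0.235,"wx":0,"wy":0,"wz":0,"claw":1},{"tx":0,"ty":0,"tz":0.235,"wx":0,"wy":0,"wz":0,"claw":1},{"tx":0,"ty":0,"tz":0.235,"wx":0,"wy":0,"wz":0,"claw":1}]}}

```text
clock: 3.25
eef_pos: [415.3, 315.5, 30.6]
tool_rot: [3.139, -0.001, 2.004]
force: [0.1, 1.1, 6.2]
width: 16.8
gripper_force: 58.8
```

```bash
python3 - <<'E'
from h import *
s=ctrl.read_state();x,y,z=s["eef_pos"]
go(x,y,140,114.8)
go(500,90,150,95,(x,y,140,114.8)); go(470,-155,120,73.7,(500,90,150,95))
E
```

```text
t [ 3.000e-04  1.000e-03 -3.645e-01] w [ 0.0018 -0.0006  0.0003]
t [-0.8007 -0.059  -0.0333] w [ 0.   -0.    0.22]
t [-0.8048 -0.1708  0.1   ] w [-0.     -0.      0.2367]
```

Request:
{"fn": "jog_arm", "kwargs": {"plan": [{"tx":0,"ty":0,"tz":-0.1,"wx":0,"wy":0,"wz":0,"claw":1},{"tx":0,"ty":0,"tz":-0.2,"wx":0,"wy":0,"wz":0,"claw":1},{"tx":0,"ty":0,"tz":-0.3,"wx":0,"wy":0,"wz":0,"claw":1},{"tx":0,"ty":0,"tz":-0.367,"wx":0,"wy":0,"wz":0,"claw":1},{"tx":0,"ty":0,"tz":-0.367,"wx":0,"wy":0,"wz":0,"claw":1},{"tx":0,"ty":0,"tz":-0.367,"wx":0,"wy":0,"wz":0,"claw":1}]}}

```text
clock: 3.85
eef_pos: [414.1, 314.6, 139.7]
tool_rot: [3.141, -0.0, 2.004]
force: [0.5, 0.4, -1.3]
width: 16.7
gripper_force: 59.9
```

Request:
{"fn": "jog_arm", "kwargs": {"plan": [{"tx":-0.15,"ty":-0.01,"tz":-0.033,"wx":0,"wy":0,"wz":0.04,"claw":1},{"tx":-0.3,"ty":-0.02,"tz":-0.033,"wx":0,"wy":0,"wz":0.08,"claw":1},{"tx":-0.45,"ty":-0.035,"tz":-0.033,"wx":0,"wy":0,"wz":0.12,"claw":1},{"tx":-0.6,"ty":-0.045,"tz":-0.033,"wx":0,"wy":0,"wz":0.16,"claw":1},{"tx":-0.7,"ty":-0.05,"tz":-0.033,"wx":0,"wy":0,"wz":0.2,"claw":1},{"tx":-0.8,"ty":-0.06,"tz":-0.033,"wx":0,"wy":0,"wz":0.22,"claw":1},{"tx":-0.8,"ty":-0.06,"tz":-0.033,"wx":0,"wy":0,"wz":0.22,"claw":1}]}}

```text
clock: 4.55
eef_pos: [499.3, 83.7, 148.3]
tool_rot: [-3.14, 0.003, 1.65]
force: [-0.4, 0.7, -0.8]
width: 16.8
gripper_force: 59.9
```

```bash
python3 - <<'E'
from h import *
s=ctrl.read_state();print(s["eef_pos"],s["qpos"])
go(470,-155,80,73.7)
E
```

```text
[499.29788358  83.70485024 148.31536297] [-0.41078218  0.56269637  0.27477037  2.00149132 -0.24921387  0.61068763
  0.10844098]
t [-0.7846 -0.1602  0.2306] w [-0.0003  0.0023  0.2316]
```

Request:
{"fn": "jog_arm", "kwargs": {"plan": [{"tx":-0.14,"ty":-0.03,"tz":0,"wx":0,"wy":0,"wz":0.04,"claw":1},{"tx":-0.29,"ty":-0.06,"tz":0,"wx":0,"wy":0,"wz":0.09,"claw":1},{"tx":-0.44,"ty":-0.09,"tz":0,"wx":0,"wy":0,"wz":0.14,"claw":1},{"tx":-0.58,"ty":-0.12,"tz":0.03,"wx":0,"wy":0,"wz":0.18,"claw":1},{"tx":-0.7,"ty":-0.15,"tz":0.1,"wx":0,"wy":0,"wz":0.21,"claw":1},{"tx":-0.785,"ty":-0.16,"tz":0.18,"wx":0,"wy":0,"wz":0.232,"claw":1},{"tx":-0.785,"ty":-0.16,"tz":0.23,"wx":0,"wy":0,"wz":0.232,"claw":1},{"tx":-0.785,"ty":-0.16,"tz":0.23,"wx":0,"wy":0,"wz":0.232,"claw":1},{"tx":-0.785,"ty":-0.16,"tz":0.23,"wx":0,"wy":0,"wz":0.232,"claw":1}]}}

```text
clock: 5.45
eef_pos: [470.9, -148.4, 79.7]
tool_rot: [-3.139, -0.001, 1.295]
force: [0.5, -0.6, -0.6]
width: 16.9
gripper_force: 59.9
```

```bash
python3 - <<'E'
from h import *
s=ctrl.read_state();print(s["eef_pos"],np.degrees(s["tool_rot"]))
go(470,-155,26,73.7)
p=ctrl.get_image("scene");save(p,"s1")
a=p["img"][200:440,200:500,::-1];cv2.imwrite("pics/s1c.png",cv2.resize(a,(600,480),interpolation=2))
E
```

```text
[ 470.89085366 -148.40806355   79.71367467] [-1.79858716e+02 -3.63821552e-02  7.42066413e+01]
t [-0.0221  0.0036  0.179 ] w [-0.0016 -0.0004  0.0056]
```

View pics/s1c.png

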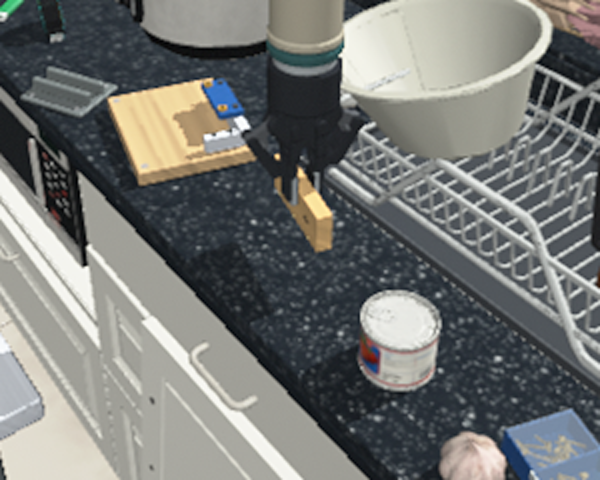

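The rail is held level over the bare worktop (crop 305,205), clear of the jig, tin and rack. I'll lower it next.

Request:
{"fn": "jog_arm", "kwargs": {"plan": [{"tx":0,"ty":0,"tz":0.1,"wx":0.0,"wy":0,"wz":0,"claw":1},{"tx":0,"ty":0,"tz":0.15,"wx":0,"wy":0,"wz":0,"claw":1},{"tx":0,"ty":0,"tz":0.172,"wx":0,"wy":0,"wz":0,"claw":1},{"tx":0,"ty":0,"tz":0.178,"wx":0,"wy":0,"wz":0,"claw":1},{"tx":0,"ty":0,"tz":0.18,"wx":0,"wy":0,"wz":0,"claw":1},{"tx":0,"ty":0,"tz":0.182,"wx":0,"wy":0,"wz":0,"claw":1},{"tx":0,"ty":0,"tz":0.182,"wx":0,"wy":0,"wz":0,"claw":1}]}}

```text
clock: 6.2
eef_pos: [472.0, -149.6, 26.4]
tool_rot: [3.14, 0.0, 1.294]
force: [0.9, 0.5, 0.1]
width: 17.0
gripper_force: 59.9
```

Request:
{"fn": "jog_arm", "kwargs": {"plan": [{"tx":0,"ty":0,"tz":0.004,"wx":0.0,"wy":0,"wz":0,"claw":1},{"tx":0,"ty":0,"tz":0.007,"wx":0.0,"wy":0,"wz":0,"claw":1},{"tx":0,"ty":0,"tz":0.007,"wx":0.0,"wy":0,"wz":0,"claw":1}]}}

```text
clock: 6.5
eef_pos: [471.9, -149.7, 24.6]
tool_rot: [3.14, -0.0, 1.294]
force: [-0.6, 0.3, 7.7]
width: 16.8
gripper_force: 61.1
```

Request:
{"fn": "jog_arm", "kwargs": {"plan": [{"tx":0,"ty":0,"tz":0,"wx":0.0,"wy":0,"wz":0,"claw":0.7},{"tx":0,"ty":0,"tz":0,"wx":0.0,"wy":0,"wz":0,"claw":0.5},{"tx":0,"ty":0,"tz":0,"wx":0.0,"wy":0,"wz":0,"claw":0.2},{"tx":0,"ty":0,"tz":0,"wx":0.0,"wy":0,"wz":0,"claw":0},{"tx":0,"ty":0,"tz":0,"wx":0.0,"wy":0,"wz":0,"claw":0},{"tx":0,"ty":0,"tz":0,"wx":0.0,"wy":0,"wz":0,"claw":0},{"tx":0,"ty":0,"tz":0,"wx":0.0,"wy":0,"wz":0,"claw":0}]}}

```text
clock: 7.2
eef_pos: [471.5, -149.6, 23.7]
tool_rot: [-3.142, -0.0, 1.294]
force: [-0.3, 0.4, 0.3]
width: 85.6
gripper_force: 0.0
```

Request:
{"fn": "jog_arm", "kwargs": {"plan": [{"tx":0,"ty":-0.04,"tz":0,"wx":0.0,"wy":0,"wz":0,"claw":0},{"tx":0,"ty":-0.075,"tz":0,"wx":0.0,"wy":0,"wz":0,"claw":0},{"tx":0,"ty":-0.095,"tz":0,"wx":0.0,"wy":0,"wz":0,"claw":0},{"tx":0,"ty":-0.115,"tz":0,"wx":0.0,"wy":0,"wz":0,"claw":0},{"tx":0,"ty":-0.135,"tz":0,"wx":0.0,"wy":0,"wz":0,"claw":0},{"tx":0,"ty":-0.155,"tz":0,"wx":0.0,"wy":0,"wz":0,"claw":0},{"tx":0,"ty":-0.175,"tz":0,"wx":0.0,"wy":0,"wz":0,"claw":0},{"tx":0,"ty":-0.19,"tz":0,"wx":0.0,"wy":0,"wz":0,"claw":0},{"tx":0,"ty":-0.19,"tz":0,"wx":0.0,"wy":0,"wz":0,"claw":0}]}}

```text
clock: 8.1
eef_pos: [415.9, -133.7, 23.7]
tool_rot: [-3.141, 0.0, 1.294]
force: [0.3, -0.8, 0.8]
width: 85.5
gripper_force: 0.0
```

```bash
python3 - <<'E'
from h import *
s=ctrl.read_state();print(s["eef_pos"],np.degrees(s["tool_rot"]),s["force"])
p=ctrl.get_image("scene");save(p,"s2")
a=p["img"][230:350,300:450,::-1];cv2.imwrite("pics/s2c.png",cv2.resize(a,(600,480),interpolation=2))
E
```

```text
[ 415.88035304 -133.70408153   23.68813633] [-1.79945427e+02  1.28086226e-02  7.41204533e+01] [ 0.27480261 -0.802597    0.77561132]
```

View pics/s2c.png

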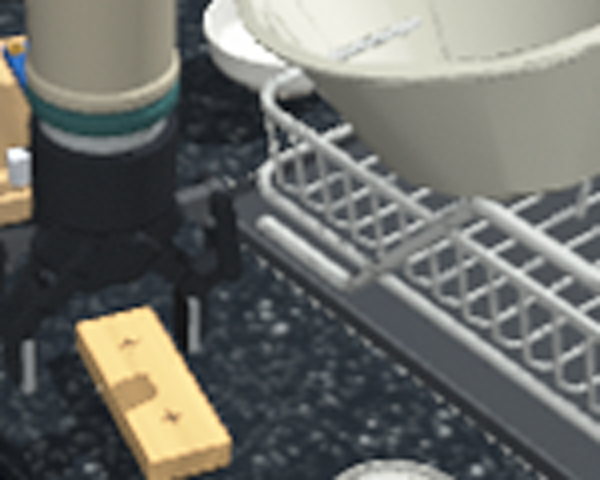

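The rail lies flat with its crosses up (crop 155,395), between the open fingers. I'll measure its pose.

```bash
cat >> h.py <<'E'
def rail(lo,hi,box,n="scene",sh=True):
    p=ctrl.get_image(n);P=cloud(p);hsv=cv2.cvtColor(p["img"],cv2.COLOR_RGB2HSV);z=P[...,2]
    m=(P[...,0]>box[0])&(P[...,0]<box[1])&(P[...,1]>box[2])&(P[...,1]<box[3])&(p["depth"]>0)&(hsv[...,0]>8)&(hsv[...,0]<28)&(hsv[...,1]>60)&(z>lo)&(z<hi)
    X=P[m]; r=cv2.minAreaRect(X[:,:2].astype(np.float32)); print(n,m.sum(),"z",np.median(z[m]).round(1),np.round(r[0],1),np.round(r[1],1),round(r[2],1))
    return p,X
E
python3 - <<'E'
from h import *
b=(350,560,-250,-40)
rail(12,30,b);rail(12,30,b,"top")
p,X=rail(12,30,b)
q=ctrl.trace(p,"rail");print([(a["score"],a["extent"]) for a in q])
E
```

```text
scene 837 z 19.0 [ 438.  -140.7] [122.4  47.6] 74.7
top 234 z 18.5 [ 447.4 -113.3] [63.2 48.3] 76.3
scene 830 z 18.9 [ 437.9 -141.4] [121.8  47. ] 74.7
[(0.93, [338.1, 328.5, 33.3, 42.8])]
```

```bash
python3 - <<'E'
from h import *
go(438,-141,3,74.6)
E
```

```text
t [-0.003   0.0733  0.0691] w [ 0.0004 -0.     -0.0051]
```

Request:
{"fn": "jog_arm", "kwargs": {"plan": [{"tx":0,"ty":0.04,"tz":0,"wx":0,"wy":0,"wz":-0.005,"claw":0},{"tx":-0.003,"ty":0.073,"tz":0,"wx":0,"wy":0,"wz":-0.005,"claw":0},{"tx":-0.003,"ty":0.073,"tz":0.04,"wx":0,"wy":0,"wz":-0.005,"claw":0},{"tx":-0.003,"ty":0.073,"tz":0.069,"wx":0,"wy":0,"wz":-0.005,"claw":0},{"tx":-0.003,"ty":0.073,"tz":0.069,"wx":0,"wy":0,"wz":-0.005,"claw":0.2},{"tx":-0.003,"ty":0.073,"tz":0.069,"wx":0,"wy":0,"wz":-0.005,"claw":0.3},{"tx":-0.003,"ty":0.073,"tz":0.069,"wx":0,"wy":0,"wz":-0.005,"claw":0.4},{"tx":-0.003,"ty":0.073,"tz":0.069,"wx":0,"wy":0,"wz":-0.005,"claw":0.5},{"tx":-0.003,"ty":0.073,"tz":0.069,"wx":0,"wy":0,"wz":-0.005,"claw":0.7},{"tx":-0.003,"ty":0.073,"tz":0.069,"wx":0,"wy":0,"wz":-0.005,"claw":0.7},{"tx":-0.003,"ty":0.073,"tz":0.069,"wx":0,"wy":0,"wz":-0.005,"claw":0.7},{"tx":-0.003,"ty":0.073,"tz":0.069,"wx":0,"wy":0,"wz":-0.005,"claw":0.7}]}}

```text
clock: 9.55
eef_pos: [437.9, -141.1, 3.8]
tool_rot: [3.14, -0.0, 1.302]
force: [-1.0, -0.1, 4.9]
width: 44.4
gripper_force: 61.8
```

Request:
{"fn": "jog_arm", "kwargs": {"plan": [{"tx":0,"ty":0,"tz":-0.1,"wx":0,"wy":0,"wz":0,"claw":0.8},{"tx":0,"ty":0,"tz":-0.2,"wx":0,"wy":0,"wz":0,"claw":0.8},{"tx":0,"ty":0,"tz":-0.3,"wx":0,"wy":0,"wz":0,"claw":0.8},{"tx":0,"ty":0,"tz":-0.4,"wx":0,"wy":0,"wz":0,"claw":0.8},{"tx":0,"ty":0,"tz":-0.4,"wx":0,"wy":0,"wz":0,"claw":0.8},{"tx":0,"ty":0,"tz":-0.4,"wx":0,"wy":0,"wz":0,"claw":0.8}]}}

```text
clock: 10.15
eef_pos: [437.8, -140.4, 123.4]
tool_rot: [3.14, -0.001, 1.303]
force: [-0.3, 0.5, -0.8]
width: 44.3
gripper_force: 62.0
```

```bash
python3 - <<'E'
from h import *
go(472.1,138.2,120,73.7)
E
```

```text
t [ 0.9258 -0.136   0.0118] w [ 0.0008 -0.0004  0.0104]
```

Request:
{"fn": "jog_arm", "kwargs": {"plan": [{"tx":0.12,"ty":-0.02,"tz":0,"wx":0,"wy":0,"wz":0.01,"claw":0.8},{"tx":0.27,"ty":-0.04,"tz":0,"wx":0,"wy":0,"wz":0.01,"claw":0.8},{"tx":0.42,"ty":-0.06,"tz":0,"wx":0,"wy":0,"wz":0.01,"claw":0.8},{"tx":0.57,"ty":-0.085,"tz":0,"wx":0,"wy":0,"wz":0.01,"claw":0.8},{"tx":0.7,"ty":-0.105,"tz":0,"wx":0,"wy":0,"wz":0.01,"claw":0.8},{"tx":0.83,"ty":-0.125,"tz":0,"wx":0,"wy":0,"wz":0.01,"claw":0.8},{"tx":0.926,"ty":-0.136,"tz":0.012,"wx":0,"wy":0,"wz":0.01,"claw":0.8},{"tx":0.926,"ty":-0.136,"tz":0.012,"wx":0,"wy":0,"wz":0.01,"claw":0.8},{"tx":0.926,"ty":-0.136,"tz":0.012,"wx":0,"wy":0,"wz":0.01,"claw":0.8},{"tx":0.926,"ty":-0.136,"tz":0.012,"wx":0,"wy":0,"wz":0.01,"claw":0.8}]}}

```text
clock: 11.15
eef_pos: [471.4, 136.4, 118.8]
tool_rot: [-3.141, 0.001, 1.284]
force: [-0.9, -0.5, -0.7]
width: 44.5
gripper_force: 61.9
```

```bash
python3 - <<'E'
from h import *
s=ctrl.read_state();print(s["eef_pos"],np.degrees(s["tool_rot"]))
go(472.1,138.2,24.5,73.7)
p,X=rail(110,160,(380,600,20,250))
save(p,"s3")
a=p["img"][180:330,220:420,::-1];cv2.imwrite("pics/s3c.png",cv2.resize(a,(640,480),interpolation=2))
E
```

```text
[471.35651261 136.35580595 118.81562407] [-1.79941395e+02  8.48288320e-02  7.35807861e+01]
t [0.0071 0.001  0.3144] w [-0.0007  0.0009 -0.0013]
scene 507 z 133.8 [471.4 135.2] [123.1  49.1] 73.0
```

View pics/s3c.png

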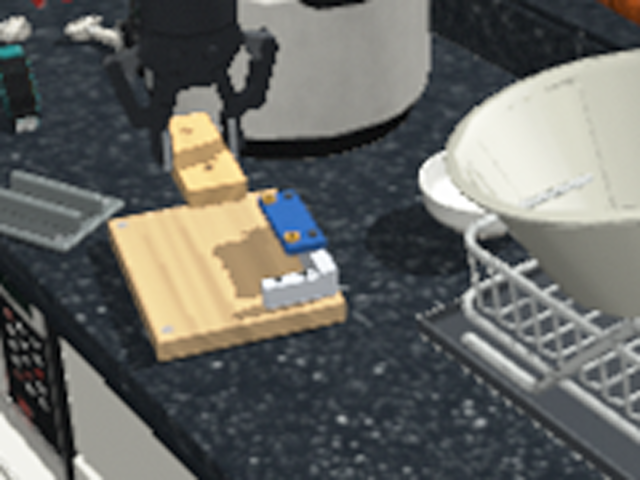

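The rail is held flat above the bed (crop 207,165). The guide (crop 293,220) and end stop (crop 298,285) are clear of it. Next I'll lower it.

Request:
{"fn": "jog_arm", "kwargs": {"plan": [{"tx":0.01,"ty":0,"tz":0.1,"wx":0,"wy":0,"wz":0,"claw":0.8},{"tx":0.01,"ty":0,"tz":0.2,"wx":0,"wy":0,"wz":0,"claw":0.8},{"tx":0.01,"ty":0,"tz":0.27,"wx":0,"wy":0,"wz":0,"claw":0.8},{"tx":0.01,"ty":0,"tz":0.3,"wx":0,"wy":0,"wz":0,"claw":0.8},{"tx":0.01,"ty":0,"tz":0.308,"wx":0,"wy":0,"wz":0,"claw":0.8},{"tx":0.01,"ty":0,"tz":0.314,"wx":0,"wy":0,"wz":0,"claw":0.8},{"tx":0.01,"ty":0,"tz":0.314,"wx":0,"wy":0,"wz":0,"claw":0.8}]}}

```text
clock: 11.9
eef_pos: [473.4, 140.5, 25.9]
tool_rot: [3.14, -0.001, 1.286]
force: [0.6, -0.7, 0.4]
width: 44.6
gripper_force: 61.9
```

Request:
{"fn": "jog_arm", "kwargs": {"plan": [{"tx":0,"ty":0,"tz":0.004,"wx":0,"wy":0,"wz":0,"claw":0.8},{"tx":0,"ty":0,"tz":0.007,"wx":0,"wy":0,"wz":0,"claw":0.8},{"tx":0,"ty":0,"tz":0.007,"wx":0,"wy":0,"wz":0,"claw":0.8}]}}

```text
clock: 12.2
eef_pos: [473.2, 141.0, 23.8]
tool_rot: [3.141, -0.001, 1.286]
force: [-1.1, 0.2, 4.9]
width: 44.5
gripper_force: 62.5
```

Request:
{"fn": "jog_arm", "kwargs": {"plan": [{"tx":0,"ty":0,"tz":0,"wx":0,"wy":0,"wz":0,"claw":0.4},{"tx":0,"ty":0,"tz":0,"wx":0,"wy":0,"wz":0,"claw":0.3},{"tx":0,"ty":0,"tz":0,"wx":0,"wy":0,"wz":0,"claw":0.3},{"tx":0,"ty":0,"tz":0,"wx":0,"wy":0,"wz":0,"claw":0.3},{"tx":0,"ty":0,"tz":-0.05,"wx":0,"wy":0,"wz":0,"claw":0.3},{"tx":0,"ty":0,"tz":-0.15,"wx":0,"wy":0,"wz":0,"claw":0.3},{"tx":0,"ty":0,"tz":-0.3,"wx":0,"wy":0,"wz":0,"claw":0.3},{"tx":0,"ty":0,"tz":-0.3,"wx":0,"wy":0,"wz":0,"claw":0.3},{"tx":0,"ty":0,"tz":-0.3,"wx":0,"wy":0,"wz":0,"claw":0.3}]}}

```text
clock: 13.1
eef_pos: [473.2, 141.2, 113.7]
tool_rot: [3.14, -0.001, 1.287]
force: [-0.4, -0.8, -1.2]
width: 59.7
gripper_force: 0.0
```

```bash
python3 - <<'E'
from h import *
s=ctrl.read_state();print(s["eef_pos"],np.degrees(s["tool_rot"]),s["qpos"])
rail(33,48,(380,600,20,250));rail(33,48,(380,600,20,250),"top")
O=np.array([487.9,138.8]);a=np.radians(-16.3);ex=np.array([np.cos(a),np.sin(a)])
t=O-78*ex-8*np.array([-ex[1],ex[0]]);print(t)
for yaw in(163.7,-16.3): go(t[0],t[1],110,yaw)
E
```

```text
[473.16477988 141.20568882 113.73602198] [ 1.79932307e+02 -7.70770488e-02  7.37270920e+01] [-0.79593382  0.70253936  0.69595236  2.06997838 -0.76615232  0.64130561
  0.14370847]
scene 474 z 39.1 [479.8 133.6] [135.1  82.2] 65.2
top 10 z 37.2 [513.2 192.6] [ 24.5 124.2] 55.9
[410.78985355 153.01356096]
t [-0.0186 -0.207   0.0082] w [-1.000e-03 -6.000e-04 -9.999e-01]
t [-0.0186 -0.207   0.0082] w [-6.0000e-04  1.0000e-03  1.0001e+00]
```

Request:
{"fn": "jog_arm", "kwargs": {"plan": [{"tx":-0.019,"ty":-0.1,"tz":0.0,"wx":0,"wy":0,"wz":-0.09,"claw":0.3},{"tx":-0.019,"ty":-0.207,"tz":0.0,"wx":0,"wy":0,"wz":-1,"claw":0.3},{"tx":-0.019,"ty":-0.207,"tz":0.0,"wx":0,"wy":0,"wz":-1,"claw":0.3},{"tx":-0.019,"ty":-0.207,"tz":0.0,"wx":0,"wy":0,"wz":-1,"claw":0.3},{"tx":-0.019,"ty":-0.207,"tz":0.0,"wx":0,"wy":0,"wz":-1,"claw":0.3},{"tx":-0.019,"ty":-0.207,"tz":0.0,"wx":0,"wy":0,"wz":-1,"claw":0.3},{"tx":-0.019,"ty":-0.207,"tz":0.0,"wx":0,"wy":0,"wz":-1,"claw":0.3},{"tx":-0.019,"ty":-0.207,"tz":0.0,"wx":0,"wy":0,"wz":-1,"claw":0.3},{"tx":-0.019,"ty":-0.207,"tz":0.0,"wx":0,"wy":0,"wz":-1,"claw":0.3},{"tx":-0.019,"ty":-0.207,"tz":0.0,"wx":0,"wy":0,"wz":-1,"claw":0.3},{"tx":-0.019,"ty":-0.207,"tz":0.0,"wx":0,"wy":0,"wz":-1,"claw":0.3},{"tx":-0.019,"ty":-0.207,"tz":0.0,"wx":0,"wy":0,"wz":-1,"claw":0.3}]}}

```text
clock: 14.4
eef_pos: [410.8, 152.4, 112.2]
tool_rot: [-3.141, -0.002, 2.857]
force: [0.3, 1.3, -0.1]
width: 60.0
gripper_force: 0.0
```

```bash
python3 - <<'E'
from h import *
s=ctrl.read_state();print(s["eef_pos"],np.degrees(s["tool_rot"]),s["qpos"])
go(410.8,153,23,163.7)
p,X=rail(33,48,(380,520,20,250));save(p,"s4")
a=p["img"][190:310,230:390,::-1];cv2.imwrite("pics/s4c.png",cv2.resize(a,(640,480),interpolation=2))
E
```

```text
[410.82773113 152.36575108 112.17749488] [-1.79953774e+02 -1.29820319e-01  1.63676937e+02] [-0.58738974  0.55903515  0.24150118  2.20283297 -0.32252354  0.41433699
  1.2015368 ]
t [0.     0.0022 0.2973] w [-0.0005 -0.0014 -0.0003]
scene 471 z 39.0 [469.3 133.8] [143.6  61.7] 83.2
```

View pics/s4c.png

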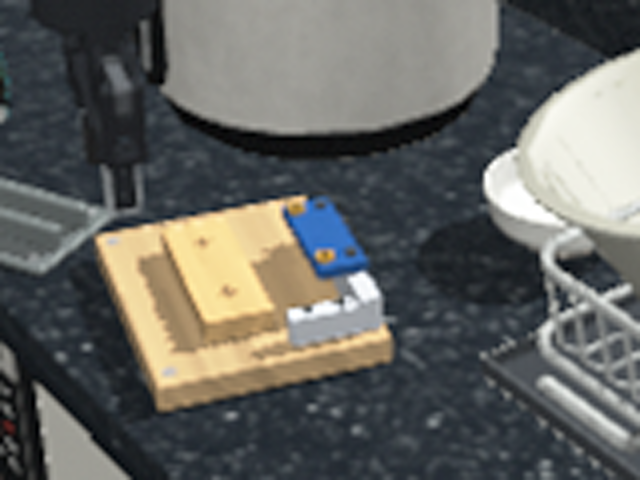

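The rail lies flat on the bed (crop 222,280), square, with its end a little short of the stop (crop 335,310). Next I'll descend behind it and push.

Request:
{"fn": "jog_arm", "kwargs": {"plan": [{"tx":0,"ty":0,"tz":0.12,"wx":0,"wy":0,"wz":0,"claw":0.3},{"tx":0,"ty":0,"tz":0.22,"wx":0,"wy":0,"wz":0,"claw":0.3},{"tx":0,"ty":0,"tz":0.28,"wx":0,"wy":0,"wz":0,"claw":0.3},{"tx":0,"ty":0,"tz":0.295,"wx":0,"wy":0,"wz":0,"claw":0.3},{"tx":0,"ty":0,"tz":0.295,"wx":0,"wy":0,"wz":0,"claw":0.3},{"tx":-0.04,"ty":0,"tz":0.295,"wx":0,"wy":0,"wz":0,"claw":0.3},{"tx":-0.08,"ty":0,"tz":0.295,"wx":0,"wy":0,"wz":0,"claw":0.3},{"tx":-0.1,"ty":0,"tz":0.295,"wx":0,"wy":0,"wz":0,"claw":0.3},{"tx":-0.12,"ty":0,"tz":0.295,"wx":0,"wy":0,"wz":0,"claw":0.3},{"tx":-0.14,"ty":0,"tz":0.295,"wx":0,"wy":0,"wz":0,"claw":0.3},{"tx":-0.15,"ty":0,"tz":0.295,"wx":0,"wy":0,"wz":0,"claw":0.3}]}}

```text
clock: 15.55
eef_pos: [455.5, 139.8, 24.8]
tool_rot: [3.141, 0.0, 2.856]
force: [-0.3, 0.2, 0.5]
width: 60.0
gripper_force: 0.5
```

Request:
{"fn": "jog_arm", "kwargs": {"plan": [{"tx":-0.02,"ty":0,"tz":0,"wx":0,"wy":0,"wz":0,"claw":0.3},{"tx":-0.04,"ty":0,"tz":0,"wx":0,"wy":0,"wz":0,"claw":0.3},{"tx":-0.06,"ty":0,"tz":0,"wx":0,"wy":0,"wz":0,"claw":0.3},{"tx":-0.08,"ty":0,"tz":0,"wx":0,"wy":0,"wz":0,"claw":0.3},{"tx":-0.09,"ty":0,"tz":0,"wx":0,"wy":0,"wz":0,"claw":0.3},{"tx":-0.09,"ty":0,"tz":0,"wx":0,"wy":0,"wz":0,"claw":0.3}]}}

```text
clock: 16.15
eef_pos: [481.6, 132.1, 24.6]
tool_rot: [-3.142, 0.001, 2.856]
force: [-0.1, 1.1, 0.1]
width: 59.4
gripper_force: 0.0
```

```bash
python3 - <<'E'
from h import *
s=ctrl.read_state();print(s["eef_pos"],np.degrees(s["tool_rot"]),s["force"])
O=np.array([487.9,138.8]);a=np.radians(-16.3);ex=np.array([np.cos(a),np.sin(a)]);d=s["eef_pos"][:2]-O
print("jig",d@ex,d@np.array([-ex[1],ex[0]]))
p,X=rail(33,48,(380,600,20,250))
E
```

```text
[481.60910311 132.12415239  24.60554345] [-1.79999623e+02  6.87884039e-02  1.63663389e+02] [-0.092015    1.07691373  0.12093237]
jig -4.1643479435143504 -8.173159190429324
scene 257 z 39.1 [500.  123.9] [135.2  67.3] 76.4
```

Request:
{"fn": "jog_arm", "kwargs": {"plan": [{"tx":-0.006,"ty":0,"tz":0,"wx":0,"wy":0,"wz":0,"claw":0.3},{"tx":-0.012,"ty":0,"tz":0,"wx":0,"wy":0,"wz":0,"claw":0.3},{"tx":-0.016,"ty":0,"tz":0,"wx":0,"wy":0,"wz":0,"claw":0.3},{"tx":-0.016,"ty":0,"tz":0,"wx":0,"wy":0,"wz":0,"claw":0.3}]}}

```text
clock: 16.6
eef_pos: [485.5, 131.0, 24.6]
tool_rot: [3.142, 0.0, 2.857]
force: [-0.1, 0.1, -0.6]
width: 60.0
gripper_force: 0.0
```

Request:
{"fn": "jog_arm", "kwargs": {"plan": [{"tx":-0.005,"ty":0,"tz":0,"wx":0,"wy":0,"wz":0,"claw":0.3},{"tx":-0.007,"ty":0,"tz":0,"wx":0,"wy":0,"wz":0,"claw":0.3},{"tx":-0.007,"ty":0,"tz":0,"wx":0,"wy":0,"wz":0,"claw":0.3}]}}

```text
clock: 16.9
eef_pos: [487.5, 130.5, 24.6]
tool_rot: [3.142, 0.0, 2.857]
force: [-0.3, 1.2, -0.1]
width: 59.3
gripper_force: 0.0
```

Request:
{"fn": "jog_arm", "kwargs": {"plan": [{"tx":-0.004,"ty":0,"tz":0,"wx":0,"wy":0,"wz":0,"claw":0.3},{"tx":-0.008,"ty":0,"tz":0,"wx":0,"wy":0,"wz":0,"claw":0.3},{"tx":-0.008,"ty":0,"tz":0,"wx":0,"wy":0,"wz":0,"claw":0.3}]}}

```text
clock: 17.2
eef_pos: [488.4, 130.2, 24.5]
tool_rot: [-3.142, -0.003, 2.857]
force: [-4.2, 0.4, 2.9]
width: 59.3
gripper_force: 2.0
```

```bash
python3 - <<'E'
from h import *
s=ctrl.read_state();print(s["eef_pos"],s["force"])
p=ctrl.get_image("scene");save(p,"s5")
a=p["img"][190:310,230:390,::-1];cv2.imwrite("pics/s5c.png",cv2.resize(a,(800,600),interpolation=2))
E
```

```text
[488.36662755 130.18269037  24.4742021 ] [-4.21075627  0.40918975  2.85923665]
```

View pics/s5c.png

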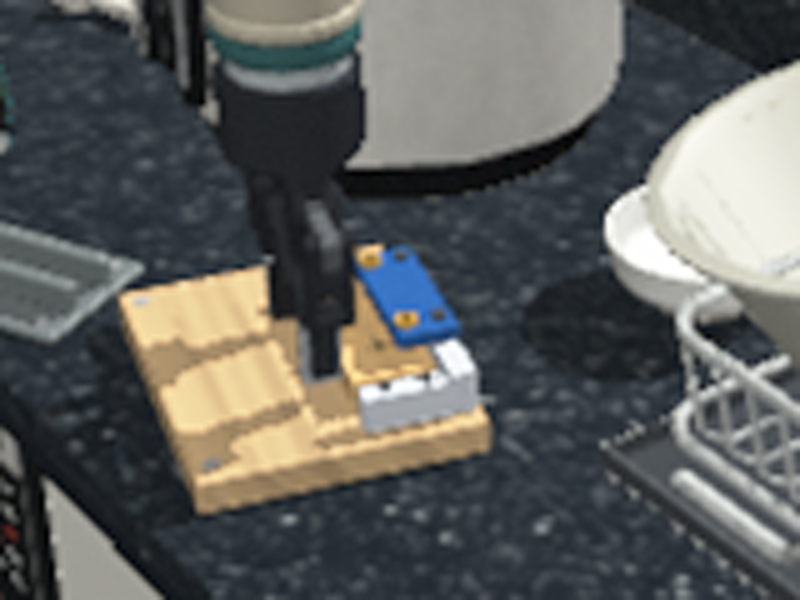

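The rail is now under the guide with its long edge at the fence (crop 385,310), and there is a small gap to the end stop. I'll press it home squarely and back off, then check the pot clearance for the end push.

Request:
{"fn": "jog_arm", "kwargs": {"plan": [{"tx":-0.005,"ty":0,"tz":0,"wx":0,"wy":0,"wz":0,"claw":0.3},{"tx":-0.01,"ty":0,"tz":0,"wx":0,"wy":0,"wz":0,"claw":0.3},{"tx":-0.01,"ty":0,"tz":0,"wx":0,"wy":0,"wz":0,"claw":0.3}]}}

```text
clock: 17.55
eef_pos: [488.5, 130.1, 24.3]
tool_rot: [-3.141, -0.008, 2.858]
force: [-8.8, 2.2, 7.5]
width: 60.0
gripper_force: 4.6
```

Request:
{"fn": "jog_arm", "kwargs": {"plan": [{"tx":0.03,"ty":0,"tz":0,"wx":0,"wy":0,"wz":0,"claw":0.3},{"tx":0.07,"ty":0,"tz":0,"wx":0,"wy":0,"wz":0,"claw":0.5},{"tx":0.07,"ty":0,"tz":-0.15,"wx":0,"wy":0,"wz":0,"claw":1},{"tx":0.07,"ty":0,"tz":-0.3,"wx":0,"wy":0,"wz":0,"claw":1},{"tx":0.2,"ty":0,"tz":-0.35,"wx":0,"wy":0,"wz":0,"claw":1},{"tx":0.2,"ty":0,"tz":-0.35,"wx":0,"wy":0,"wz":0,"claw":1},{"tx":0.2,"ty":0,"tz":-0.35,"wx":0,"wy":0,"wz":0,"claw":1}]}}

```text
clock: 18.25
eef_pos: [434.7, 146.6, 130.0]
tool_rot: [3.14, 0.001, 2.858]
force: [0.7, -0.1, -1.3]
width: 0.3
gripper_force: 0.0
```

```bash
cat >> h.py <<'E'
O=np.array([487.9,138.8]);_a=np.radians(-16.3);ex=np.array([np.cos(_a),np.sin(_a)]);ey=np.array([-ex[1],ex[0]])
J=lambda x,y:O+x*ex+y*ey
def near(t,zmin=65):
    for n in("top","scene"):
        p=ctrl.get_image(n);P=cloud(p);m=(P[...,2]>zmin)&(P[...,2]<400)&(p["depth"]>0)&(P[...,0]>480)
        X=P[m];d=np.hypot(*(X[:,:2]-t).T);i=np.argsort(d)[:400:80];print(n,np.c_[X[i],d[i]].round())
E
python3 - <<'E'
from h import *
s=ctrl.read_state();print(s["eef_pos"],np.degrees(s["tool_rot"]),s["width"])
t=J(35,80);print(t);near(t)
p,X=rail(33,48,(380,600,20,250)); Y=(X[:,:2]-O); print("jig x",np.percentile(Y@ex,[2,98]),"y",np.percentile(Y@ey,[1,99]))
E
```

```text
[434.72615188 146.62074237 130.03209638] [1.79921805e+02 7.57610739e-02 1.63766721e+02] 0.29369702748966486
[543.94652193 205.76108855]
top [[551. 150.  66.  56.]
 [616. 250. 230.  84.]
 [631. 199. 204.  88.]
 [598. 278. 118.  90.]
 [633. 231. 200.  93.]]
scene [[600. 256. 223.  75.]
 [595. 269. 229.  81.]
 [604. 264. 202.  83.]
 [619. 246. 203.  85.]
 [617. 253. 202.  87.]]
scene 355 z 39.1 [519.1 119.7] [141.   47.8] 73.1
jig x [12.17156939 55.31296137] y [-74.86387309  57.64433944]
```

```bash
python3 - <<'E'
from h import *
t=J(30,84);print(t);go(t[0],t[1],130,163.7)
E
```

```text
[540.27016231 211.00364326]
t [-0.2733  0.3074 -0.0025] w [-0.0002  0.0005 -0.0004]
```

Request:
{"fn": "jog_arm", "kwargs": {"plan": [{"tx":-0.08,"ty":0.1,"tz":0,"wx":0,"wy":0,"wz":0,"claw":1},{"tx":-0.18,"ty":0.2,"tz":0,"wx":0,"wy":0,"wz":0,"claw":1},{"tx":-0.24,"ty":0.27,"tz":0,"wx":0,"wy":0,"wz":0,"claw":1},{"tx":-0.273,"ty":0.307,"tz":0,"wx":0,"wy":0,"wz":0,"claw":1},{"tx":-0.273,"ty":0.307,"tz":0,"wx":0,"wy":0,"wz":0,"claw":1},{"tx":-0.273,"ty":0.307,"tz":0,"wx":0,"wy":0,"wz":0,"claw":1},{"tx":-0.273,"ty":0.307,"tz":0.1,"wx":0,"wy":0,"wz":0,"claw":1},{"tx":-0.273,"ty":0.307,"tz":0.2,"wx":0,"wy":0,"wz":0,"claw":1},{"tx":-0.273,"ty":0.307,"tz":0.3,"wx":0,"wy":0,"wz":0,"claw":1},{"tx":-0.273,"ty":0.307,"tz":0.335,"wx":0,"wy":0,"wz":0,"claw":1},{"tx":-0.273,"ty":0.307,"tz":0.335,"wx":0,"wy":0,"wz":0,"claw":1},{"tx":-0.273,"ty":0.307,"tz":0.335,"wx":0,"wy":0,"wz":0,"claw":1}]}}

```text
clock: 19.6
eef_pos: [539.9, 210.7, 30.0]
tool_rot: [3.141, 0.001, 2.856]
force: [1.2, 0.2, 0.2]
width: 0.1
gripper_force: 0.0
```

Request:
{"fn": "jog_arm", "kwargs": {"plan": [{"tx":0,"ty":-0.02,"tz":0,"wx":0,"wy":0,"wz":0,"claw":1},{"tx":0,"ty":-0.04,"tz":0,"wx":0,"wy":0,"wz":0,"claw":1},{"tx":0,"ty":-0.05,"tz":0,"wx":0,"wy":0,"wz":0,"claw":1},{"tx":0,"ty":-0.06,"tz":0,"wx":0,"wy":0,"wz":0,"claw":1},{"tx":0,"ty":-0.06,"tz":0,"wx":0,"wy":0,"wz":0,"claw":1}]}}

```text
clock: 20.1
eef_pos: [535.0, 194.2, 29.8]
tool_rot: [3.14, 0.001, 2.857]
force: [1.0, 0.9, 2.1]
width: -0.1
gripper_force: 1.1
```

```bash
python3 - <<'E'
from h import *
s=ctrl.read_state();d=s["eef_pos"][:2]-O;print(s["eef_pos"],s["force"],"jig",d@ex,d@ey)
p,X=rail(33,48,(380,600,20,250)); Y=(X[:,:2]-O); print("jig x",np.percentile(Y@ex,[2,98]),"y",np.percentile(Y@ey,[1,99]))
save(p,"s6");a=p["img"][190:310,230:390,::-1];cv2.imwrite("pics/s6c.png",cv2.resize(a,(800,600),interpolation=2))
E
```

```text
[535.02226084 194.20589025  29.83529231] [1.01251638 0.87176728 2.06714234] jig 29.677606449599075 66.4045165375483
scene 345 z 39.1 [518.1 117.8] [133.8  46.6] 74.7
jig x [12.19707875 55.07859755] y [-75.77281647  53.212022  ]
```

View pics/s6c.png

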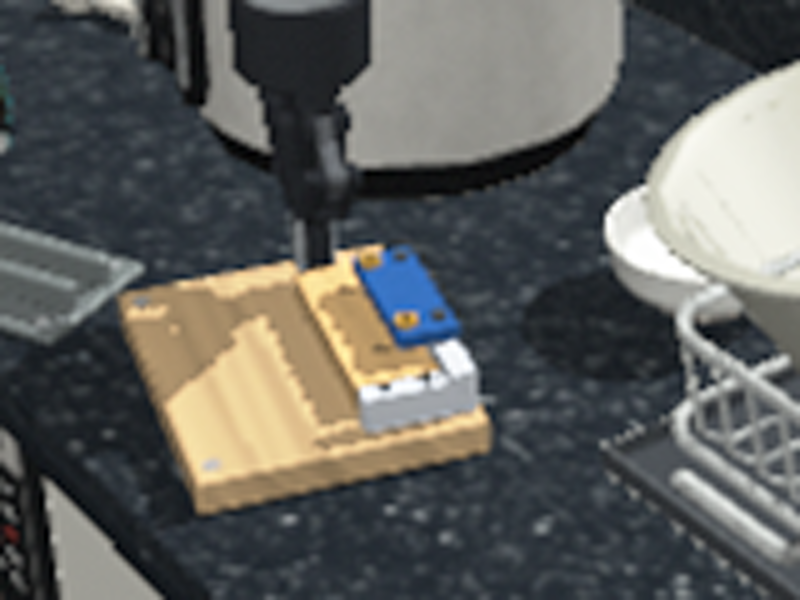

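The rail is moving towards the stop, parallel to the fence, with about 6 mm left to go.

Request:
{"fn": "jog_arm", "kwargs": {"plan": [{"tx":0,"ty":-0.007,"tz":0,"wx":0,"wy":0,"wz":0,"claw":1},{"tx":0,"ty":-0.014,"tz":0,"wx":0,"wy":0,"wz":0,"claw":1},{"tx":0,"ty":-0.018,"tz":0,"wx":0,"wy":0,"wz":0,"claw":1},{"tx":0,"ty":-0.018,"tz":0,"wx":0,"wy":0,"wz":0,"claw":1}]}}

```text
clock: 20.55
eef_pos: [533.3, 189.4, 29.5]
tool_rot: [3.14, 0.001, 2.857]
force: [2.0, 3.3, 5.0]
width: -0.2
gripper_force: 2.4
```

Request:
{"fn": "jog_arm", "kwargs": {"plan": [{"tx":0,"ty":-0.005,"tz":0,"wx":0,"wy":0,"wz":0,"claw":1},{"tx":0,"ty":-0.008,"tz":0,"wx":0,"wy":0,"wz":0,"claw":1},{"tx":0,"ty":-0.008,"tz":0,"wx":0,"wy":0,"wz":0,"claw":1}]}}

```text
clock: 20.85
eef_pos: [532.8, 187.9, 29.5]
tool_rot: [3.139, 0.001, 2.858]
force: [2.0, 4.6, 4.8]
width: 0.3
gripper_force: 3.2
```

Request:
{"fn": "jog_arm", "kwargs": {"plan": [{"tx":0,"ty":-0.005,"tz":0,"wx":0,"wy":0,"wz":0,"claw":1},{"tx":0,"ty":-0.01,"tz":0,"wx":0,"wy":0,"wz":0,"claw":1},{"tx":0,"ty":-0.01,"tz":0,"wx":0,"wy":0,"wz":0,"claw":1}]}}

```text
clock: 21.15
eef_pos: [532.7, 187.6, 29.6]
tool_rot: [3.136, 0.001, 2.859]
force: [2.3, 9.3, 3.3]
width: 0.1
gripper_force: 5.4
```

Request:
{"fn": "jog_arm", "kwargs": {"plan": [{"tx":0,"ty":-0.005,"tz":0,"wx":0,"wy":0,"wz":0,"claw":1},{"tx":0,"ty":-0.01,"tz":0,"wx":0,"wy":0,"wz":0,"claw":1},{"tx":0,"ty":-0.01,"tz":0,"wx":0,"wy":0,"wz":0,"claw":1}]}}

```text
clock: 21.45
eef_pos: [532.8, 187.4, 29.7]
tool_rot: [3.133, 0.002, 2.861]
force: [5.1, 15.6, 1.4]
width: -0.2
gripper_force: 7.4
```

It stopped hard against the end stop at 15 N. I'll back off, then repeat the fence push with both fingers to confirm it is square.

Request:
{"fn": "jog_arm", "kwargs": {"plan": [{"tx":0,"ty":0.05,"tz":0,"wx":0,"wy":0,"wz":0,"claw":1},{"tx":0,"ty":0.08,"tz":0,"wx":0,"wy":0,"wz":0,"claw":1},{"tx":0,"ty":0.08,"tz":-0.1,"wx":0,"wy":0,"wz":0,"claw":1},{"tx":0,"ty":0.08,"tz":-0.25,"wx":0,"wy":0,"wz":0,"claw":0.6},{"tx":0.05,"ty":0.08,"tz":-0.32,"wx":0,"wy":0,"wz":0,"claw":0.3},{"tx":0.2,"ty":0.0,"tz":-0.32,"wx":0,"wy":0,"wz":0,"claw":0.3},{"tx":0.2,"ty":-0.1,"tz":-0.32,"wx":0,"wy":0,"wz":0,"claw":0.3},{"tx":0.2,"ty":-0.23,"tz":-0.32,"wx":0,"wy":0,"wz":0,"claw":0.3},{"tx":0.2,"ty":-0.23,"tz":-0.32,"wx":0,"wy":0,"wz":0,"claw":0.3},{"tx":0.2,"ty":-0.23,"tz":-0.32,"wx":0,"wy":0,"wz":0,"claw":0.3}]}}

```text
clock: 22.45
eef_pos: [452.9, 130.0, 124.9]
tool_rot: [-3.14, -0.001, 2.854]
force: [0.4, 1.0, -0.7]
width: 59.8
gripper_force: 0.0
```

```bash
python3 - <<'E'
from h import *
s=ctrl.read_state();d=s["eef_pos"][:2]-O;print(s["eef_pos"],"jig",d@ex,d@ey)
t=J(-27,-13);go(t[0],t[1],24.5,163.7)
p,X=rail(33,48,(380,600,20,250)); Y=(X[:,:2]-O); print("jig x",np.percentile(Y@ex,[2,98]),"y",np.percentile(Y@ey,[1,99]))
E
```

```text
[452.87548552 129.98246984 124.89951213] jig -31.141927175690228 -18.29332731793593
t [-0.0141  0.0182  0.3346] w [-0.0009 -0.0007 -0.0019]
scene 328 z 39.1 [517.7 114.6] [125.   47.3] 73.4
jig x [12.22088235 55.63912617] y [-75.9027834   45.44836905]
```

Request:
{"fn": "jog_arm", "kwargs": {"plan": [{"tx":0,"ty":0.018,"tz":0.1,"wx":0,"wy":0,"wz":0,"claw":0.3},{"tx":0,"ty":0.018,"tz":0.2,"wx":0,"wy":0,"wz":0,"claw":0.3},{"tx":0,"ty":0.018,"tz":0.3,"wx":0,"wy":0,"wz":0,"claw":0.3},{"tx":0,"ty":0.018,"tz":0.335,"wx":0,"wy":0,"wz":0,"claw":0.3},{"tx":0,"ty":0.018,"tz":0.335,"wx":0,"wy":0,"wz":0,"claw":0.3},{"tx":-0.06,"ty":0.018,"tz":0.335,"wx":0,"wy":0,"wz":0,"claw":0.3},{"tx":-0.09,"ty":0.018,"tz":0.335,"wx":0,"wy":0,"wz":0,"claw":0.3},{"tx":-0.105,"ty":0.018,"tz":0.335,"wx":0,"wy":0,"wz":0,"claw":0.3},{"tx":-0.115,"ty":0.018,"tz":0.335,"wx":0,"wy":0,"wz":0,"claw":0.3},{"tx":-0.122,"ty":0.018,"tz":0.335,"wx":0,"wy":0,"wz":0,"claw":0.3},{"tx":-0.127,"ty":0.018,"tz":0.335,"wx":0,"wy":0,"wz":0,"claw":0.3},{"tx":-0.127,"ty":0.018,"tz":0.335,"wx":0,"wy":0,"wz":0,"claw":0.3}]}}

```text
clock: 23.7
eef_pos: [487.7, 127.5, 24.5]
tool_rot: [3.141, -0.008, 2.859]
force: [-6.5, 2.6, 5.4]
width: 59.8
gripper_force: 3.5
```

Request:
{"fn": "jog_arm", "kwargs": {"plan": [{"tx":-0.005,"ty":0,"tz":0,"wx":0,"wy":0,"wz":0,"claw":0.3},{"tx":-0.01,"ty":0,"tz":0,"wx":0,"wy":0,"wz":0,"claw":0.3},{"tx":-0.01,"ty":0,"tz":0,"wx":0,"wy":0,"wz":0,"claw":0.3}]}}

```text
clock: 24.0
eef_pos: [487.6, 127.4, 24.2]
tool_rot: [3.141, -0.013, 2.859]
force: [-11.1, 3.4, 8.5]
width: 59.8
gripper_force: 5.8
```

Request:
{"fn": "jog_arm", "kwargs": {"plan": [{"tx":0.05,"ty":0,"tz":0,"wx":0,"wy":0,"wz":0,"claw":0.3},{"tx":0.1,"ty":0,"tz":0,"wx":0,"wy":0,"wz":0,"claw":0.3},{"tx":0.1,"ty":0,"tz":-0.15,"wx":0,"wy":0,"wz":0,"claw":0.3},{"tx":0.1,"ty":0,"tz":-0.3,"wx":0,"wy":0,"wz":0,"claw":0.3},{"tx":0.15,"ty":0.3,"tz":-0.5,"wx":0,"wy":0,"wz":0,"claw":0.3},{"tx":0.2,"ty":0.4,"tz":-0.6,"wx":0,"wy":0,"wz":0,"claw":0.3},{"tx":0.2,"ty":0.4,"tz":-0.6,"wx":0,"wy":0,"wz":0,"claw":0.3},{"tx":0.2,"ty":0.4,"tz":-0.6,"wx":0,"wy":0,"wz":0,"claw":0.3},{"tx":0.2,"ty":0.4,"tz":-0.6,"wx":0,"wy":0,"wz":0,"claw":0.3}]}}

```text
clock: 24.9
eef_pos: [470.4, 258.5, 205.1]
tool_rot: [3.14, 0.001, 2.86]
force: [-0.4, 0.1, -0.2]
width: 59.8
gripper_force: 0.0
```

```bash
python3 - <<'E'
from h import *
p,X=rail(33,48,(380,600,20,250)); Y=(X[:,:2]-O); print("jig x",np.percentile(Y@ex,[2,98]),"y",np.percentile(Y@ey,[1,99]))
save(p,"s7");a=p["img"][200:300,250:384,::-1];cv2.imwrite("pics/s7c.png",cv2.resize(a,(800,597),interpolation=2))
P=cloud(p)
for t in("tin","bowl","tape_measure"):
    q=ctrl.trace(p,t)[0];Z=P[q["pixels"]&(p["depth"]>0)];print(t,q["score"],np.percentile(Z,2,0).round(),np.percentile(Z,98,0).round())
E
```

```text
scene 331 z 39.0 [518.9 117.4] [128.7  47.9] 73.7
jig x [12.17851261 55.65522657] y [-75.9346415   46.39265197]
tin 0.57 [ 412. -362.    3.] [ 482. -292.   59.]
bowl 0.78 [665.  29.   5.] [718. 130.  48.]
tape_measure 0.81 [459. 482.   3.] [488. 530.  66.]
```

View pics/s7c.png

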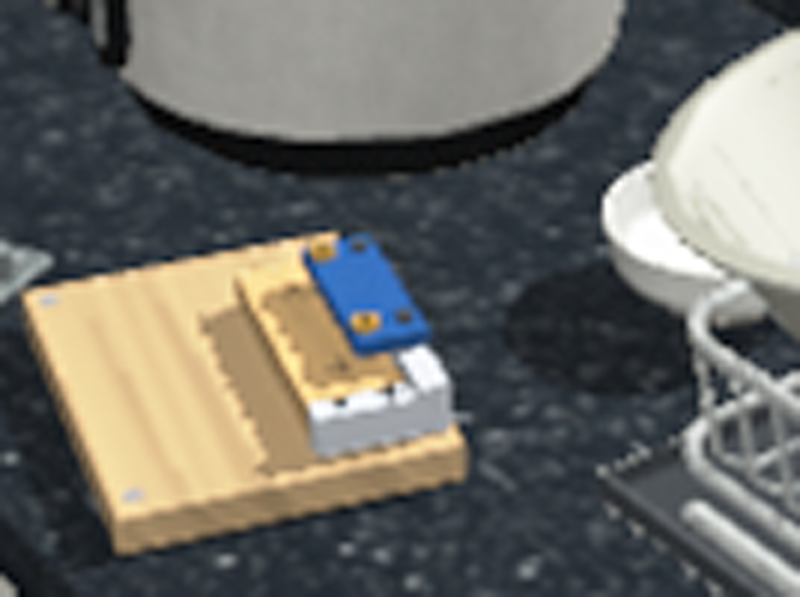

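The rail sits flat under the guide (crop 325,330), against the fence and the stop, and the bystanders haven't moved. I'll give the end one last gentle nudge to be sure.

```bash
python3 - <<'E'
from h import *
t=J(30,78);go(t[0],t[1],100,163.7);go(t[0],t[1],30,163.7)
E
```

```text
t [-0.2661 -0.0936  0.3459] w [-0.0011 -0.0007 -0.002 ]
t [-0.2664 -0.0932  0.5792] w [-0.0011 -0.0007 -0.002 ]
```

Request:
{"fn": "jog_arm", "kwargs": {"plan": [{"tx":-0.13,"ty":-0.04,"tz":0.12,"wx":0,"wy":0,"wz":-0.002,"claw":1},{"tx":-0.22,"ty":-0.08,"tz":0.24,"wx":0,"wy":0,"wz":-0.002,"claw":1},{"tx":-0.266,"ty":-0.093,"tz":0.33,"wx":0,"wy":0,"wz":-0.002,"claw":1},{"tx":-0.266,"ty":-0.093,"tz":0.38,"wx":0,"wy":0,"wz":-0.002,"claw":1},{"tx":-0.266,"ty":-0.093,"tz":0.38,"wx":0,"wy":0,"wz":-0.002,"claw":1},{"tx":-0.266,"ty":-0.093,"tz":0.5,"wx":0,"wy":0,"wz":-0.002,"claw":1},{"tx":-0.266,"ty":-0.093,"tz":0.58,"wx":0,"wy":0,"wz":-0.002,"claw":1},{"tx":-0.266,"ty":-0.093,"tz":0.58,"wx":0,"wy":0,"wz":-0.002,"claw":1},{"tx":-0.266,"ty":-0.12,"tz":0.58,"wx":0,"wy":0,"wz":-0.002,"claw":1},{"tx":-0.266,"ty":-0.14,"tz":0.58,"wx":0,"wy":0,"wz":-0.002,"claw":1},{"tx":-0.266,"ty":-0.152,"tz":0.58,"wx":0,"wy":0,"wz":-0.002,"claw":1},{"tx":-0.266,"ty":-0.152,"tz":0.58,"wx":0,"wy":0,"wz":-0.002,"claw":1}]}}

```text
clock: 26.3
eef_pos: [534.8, 190.0, 31.8]
tool_rot: [3.141, 0.001, 2.859]
force: [0.3, 0.3, 0.1]
width: -0.1
gripper_force: 0.0
```

Request:
{"fn": "jog_arm", "kwargs": {"plan": [{"tx":0,"ty":-0.007,"tz":0,"wx":0,"wy":0,"wz":0,"claw":1},{"tx":0,"ty":-0.014,"tz":0,"wx":0,"wy":0,"wz":0,"claw":1},{"tx":0,"ty":-0.014,"tz":0,"wx":0,"wy":0,"wz":0,"claw":1},{"tx":0,"ty":-0.014,"tz":0,"wx":0,"wy":0,"wz":0,"claw":1}]}}

```text
clock: 26.7
eef_pos: [533.5, 187.4, 30.8]
tool_rot: [3.141, 0.0, 2.861]
force: [0.9, 2.1, 2.9]
width: -0.0
gripper_force: 1.2
```

Request:
{"fn": "jog_arm", "kwargs": {"plan": [{"tx":0,"ty":-0.006,"tz":0,"wx":0,"wy":0,"wz":0,"claw":1},{"tx":0,"ty":-0.012,"tz":0,"wx":0,"wy":0,"wz":0,"claw":1},{"tx":0,"ty":-0.012,"tz":0,"wx":0,"wy":0,"wz":0,"claw":1}]}}

```text
clock: 27.0
eef_pos: [533.3, 187.0, 30.9]
tool_rot: [3.137, 0.001, 2.862]
force: [1.4, 7.9, 0.8]
width: -0.2
gripper_force: 4.0
```

Request:
{"fn": "jog_arm", "kwargs": {"plan": [{"tx":0,"ty":0.04,"tz":0,"wx":0,"wy":0,"wz":0,"claw":1},{"tx":0,"ty":0.08,"tz":0,"wx":0,"wy":0,"wz":0,"claw":1},{"tx":0,"ty":0.08,"tz":-0.1,"wx":0,"wy":0,"wz":0,"claw":1},{"tx":0,"ty":0.08,"tz":-0.25,"wx":0,"wy":0,"wz":0,"claw":1},{"tx":0.1,"ty":0.08,"tz":-0.35,"wx":0,"wy":0,"wz":0,"claw":1},{"tx":0.25,"ty":0.2,"tz":-0.45,"wx":0,"wy":0,"wz":0,"claw":1},{"tx":0.3,"ty":0.25,"tz":-0.5,"wx":0,"wy":0,"wz":0,"claw":1},{"tx":0.3,"ty":0.25,"tz":-0.5,"wx":0,"wy":0,"wz":0,"claw":1},{"tx":0.3,"ty":0.25,"tz":-0.5,"wx":0,"wy":0,"wz":0,"claw":1},{"tx":0.3,"ty":0.25,"tz":-0.5,"wx":0,"wy":0,"wz":0,"claw":1}]}}

```text
clock: 28.0
eef_pos: [466.8, 279.2, 180.1]
tool_rot: [-3.14, 0.0, 2.859]
force: [0.1, -0.2, 1.1]
width: 0.2
gripper_force: 0.0
```

```bash
python3 - <<'E'
from h import *
for k in range(2):
    p,X=rail(33,48,(380,600,20,250)); Y=(X[:,:2]-O); print("jig x",np.percentile(Y@ex,[2,98]),"y",np.percentile(Y@ey,[1,99]))
save(p,"s8");a=p["img"][215:285,255:350,::-1];cv2.imwrite("pics/s8c.png",cv2.resize(a,(800,590),interpolation=2))
E
```

```text
scene 329 z 39.1 [518.  114.7] [128.6  47.6] 73.4
jig x [12.27921842 55.36503779] y [-75.29312203  47.41187914]
scene 330 z 39.0 [517.9 115.9] [127.9  47.9] 73.7
jig x [12.03553756 55.17948255] y [-76.12453581  47.36273894]
```

View pics/s8c.png

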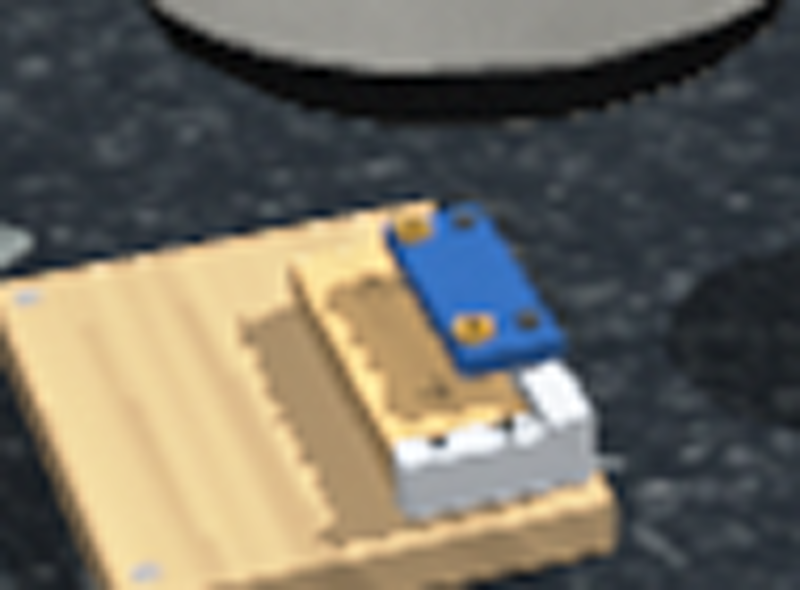

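The rail lies flat and square: its end meets the stop (crop 480,430) and its long edge is in under the guide (crop 380,340). The measured near edge (x about 12) and far end (y about 47) match the fully-home values. I'll hand it in.

```bash
python3 -c "
from cell import ctrl
print(ctrl.finish_job())"
```

```text
the job is handed in; nothing more can be done
None
```

The rail was laid flat on the worktop and released, then regripped and slid under the guide until it was home against the fence and end stop; the job was handed in at about 28 s, no verdict came back, and the tin, bowl and tape measure had not moved when checked just before the final nudge.

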